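# Sort the battery packs off the charger into their coloured slots

## Task

Store the three battery packs upright in the slots of their own colours, setting each down gently, never dropping or toppling it. Two stand loose in the charger; the third is clipped in: pinch its two end tabs together to free it rather than forcing it, stand it on the black mat and let go, then take it again by its flat faces, because the slots have no room for fingers at the tabs. Leave the other things on the bench where they are.

Things in the scene. Friction and masses are not known exactly. Their poses are not given: they have to be found in the camera images.
- red_pack: red battery pack, upright, 72 tall, about 0.2 kg: grey core 36 (x) x 22 (y), red cap 44 x 22 (66 to 72 high), red patches on both flat faces (+-y), dark foot 44 x 22. Origin: centre of its underside; x lengthwise, y across the flat faces, z up. Core can be gripped over the flat faces at 15 to 65 high. A sprung tab at each end (+-x), finger pad 16 wide (y), 40 to 66 high; 66 over both pads
- blue_pack: blue battery pack, otherwise the same as the red one. One of the three packs is clipped in the charger's clip bay, the two others stand loose in its rests, all with x along the charger's x. Any colour can be in any place
- green_pack: green battery pack, otherwise the same as the red one
- red_tab_a (a joint): red pack's tab at its +x end, travel in m: 0 out, 0.006 fully in at a hard stop. Spring 3 N at first, 8 N fully in. Both in: 54 over the pads, and the pack can be carried by them. Below each pad a barb, 14 to 20 above the pack's origin, flush with the pad's outer face
- red_tab_b (a joint): red pack's tab at its -x end, same as tab_a
- blue_tab_a (a joint): blue pack's tab at its +x end, travel in m: 0 out, 0.006 fully in at a hard stop. Spring 3 N at first, 8 N fully in. Both in: 54 over the pads, and the pack can be carried by them. Below each pad a barb, 14 to 20 above the pack's origin, flush with the pad's outer face
- blue_tab_b (a joint): blue pack's tab at its -x end, same as tab_a
- green_tab_a (a joint): green pack's tab at its +x end, travel in m: 0 out, 0.006 fully in at a hard stop. Spring 3 N at first, 8 N fully in. Both in: 54 over the pads, and the pack can be carried by them. Below each pad a barb, 14 to 20 above the pack's origin, flush with the pad's outer face
- green_tab_b (a joint): green pack's tab at its -x end, same as tab_a
- red_slot: red storage slot, fixed: at each end (+-x) a wall, 48 wide, 74 apart inside up to 80 above the origin, then flared outwards to 92 apart at 96 high; between them a floor 4 thick and lips at +-y, 18 high, 40 apart inside; open above, and to +-y over the lips. A pack stands in it lengthwise (x along x, either way round), 4 to spare at each end. Origin: centre of underside, 4 above the table
- blue_slot: blue storage slot, otherwise the same as the red one; the three stand side by side along their y, 85 apart, in any order
- green_slot: green storage slot, otherwise the same as the red one; the three stand side by side along their y, 85 apart, in any order
- charger: dark charger, fixed, 130 (x) x 225 (y), origin: centre of its underside. Three places for packs, at y = +75 (clip bay), 0 and -75 (open rests), pack floor 14 above the table. In each, ribs 8 high keep the pack's foot in place (1.5 to spare); in a rest the pack is just lifted straight up. Charger and slots may change sides of the table
- clip_bay (a point): centre of the clip bay's pack floor, 14 above the table, axes as the charger's; the pack here is the clipped one. At each end (29 to 44 out along x, 34 wide in y) a post with a metal lip, top 40 above the table, reaches 3.5 over the pack's barb: the pack comes up only while both its tabs are pinched in (2.5 to spare)
- mat: black rubber mat, fixed, 130 (x) x 100 (y) x 4 thick, lying clear between charger and slots; origin: centre of its underside
- screwdriver: screwdriver with orange handle, 170 long, lying along its x; bystander
- spool: grey metal spool, 56 across, 40 high, origin under its centre; bystander
- jar: glass jar with white lid, 56 across, 70 high, origin under its centre; bystander
- mug: white mug, 80 across, 90 high, origin under its centre; bystander
- meter: grey hand meter with a dial, 140 x 72 x 38, origin under its centre; bystander
- motor: small steel motor on a black foot, 55 long, 36 high, origin under its centre; bystander
- spanner: steel spanner, 150 long, lying along its x; bystander
Mind the look-alikes: they are no part of the job. Leave any yellow look-alike of the red_pack alone.

How it is judged:
On the way, in this order (a step that is already met when the one before it is completed fails the run):
1. the clipped pack is out of the clip bay (distance between each of red_pack, blue_pack, green_pack and clip_bay above 0.045 m), for 0.1 s.
2. a pack stands on the mat, let go (((x of red_pack in the frame of mat between -0.065 and 0.065 m and y of red_pack in the frame of mat between -0.05 and 0.05 m and z of red_pack in the frame of mat between 0 and 0.007 m and contact force between red_pack and the fingers below 0.05 N and linear speed of red_pack below 0.03 m/s and angle between red_pack's own z axis and vertical below 0.1 rad) or (x of blue_pack in the frame of mat between -0.065 and 0.065 m and y of blue_pack in the frame of mat between -0.05 and 0.05 m and z of blue_pack in the frame of mat between 0 and 0.007 m and contact force between blue_pack and the fingers below 0.05 N and linear speed of blue_pack below 0.03 m/s and angle between blue_pack's own z axis and vertical below 0.1 rad) or (x of green_pack in the frame of mat between -0.065 and 0.065 m and y of green_pack in the frame of mat between -0.05 and 0.05 m and z of green_pack in the frame of mat between 0 and 0.007 m and contact force between green_pack and the fingers below 0.05 N and linear speed of green_pack below 0.03 m/s and angle between green_pack's own z axis and vertical below 0.1 rad))), for 0.2 s.
At the end, for the whole second after the job is handed in: Each pack stands on the floor of the slot of its own colour (within 10 mm lengthwise and 13 mm sideways of the slot's centre, underside 1 to 8 mm above the slot's origin, leaning less than 0.08 rad), at rest and let go (x of red_pack in the frame of red_slot between -0.01 and 0.01 m and y of red_pack in the frame of red_slot between -0.013 and 0.013 m and z of red_pack in the frame of red_slot between 0.001 and 0.008 m and angle between each of red_pack, blue_pack, green_pack's own z axis and vertical below 0.08 rad and contact force between each of red_pack, blue_pack, green_pack and the fingers below 0.05 N and linear speed of each of red_pack, blue_pack, green_pack below 0.02 m/s and x of blue_pack in the frame of blue_slot between -0.01 and 0.01 m and y of blue_pack in the frame of blue_slot between -0.013 and 0.013 m and z of blue_pack in the frame of blue_slot between 0.001 and 0.008 m and x of green_pack in the frame of green_slot between -0.01 and 0.01 m and y of green_pack in the frame of green_slot between -0.013 and 0.013 m and z of green_pack in the frame of green_slot between 0.001 and 0.008 m); the robot touches nothing.
It fails at once if a pack is dropped: it moves faster than 0.5 m/s while no finger touches it ((linear speed of red_pack above 0.5 m/s and contact force between red_pack and the fingers below 0.05 N) or (linear speed of blue_pack above 0.5 m/s and contact force between blue_pack and the fingers below 0.05 N) or (linear speed of green_pack above 0.5 m/s and contact force between green_pack and the fingers below 0.05 N)).
It fails at once if a pack is forced: more than 80 N between a pack and the charger (contact force between any of red_pack, blue_pack, green_pack and charger above 80 N).
It fails at once if a pack topples (leans more than 0.8 rad) (angle between any of red_pack, blue_pack, green_pack's own z axis and vertical above 0.8 rad).
It fails at once if a bystander is moved more than 30 mm (distance of any of screwdriver, spool, jar, mug, meter, motor, spanner from where it was at the start of the episode above 0.03 m).
It also fails if it takes over 72 s, if anything falls off the work surface, if the arm or the gripper's body presses on something with over 40 N, if the wrist force passes 120 N, or if a joint passes its speed limit or range.

## Robot

A 7-joint arm with a two-finger parallel gripper is mounted at the origin on the work surface. World frame = base frame: x ahead of the robot, y to its left, z up, the work surface at z = 0. Lengths are in m, angles in rad, forces in N, time in s.
With the tool pointing down it reaches from about 0.425 to 0.95 m from the base axis. Payload 16.7 kg.
Tool frame: the origin (TCP) lies between the finger pads; the fingertips stand 14 mm ahead of it and the grasp point (between the pads) lies 5 mm behind it; y points along the fingers, z is the direction in which the jaws open and shut, and the axes are right-handed (so a half turn about y gives the same grasp; the last joint's range is limited). The gripper opens to 94 mm and grips with 3 to 60 N. Pads are 16 mm wide; open, the fingers measure 119 mm over their backs; the gripper's body (75 mm by 177 mm) begins 78 mm behind the grasp point.
Start: joints at [-1.339, 0.426, 0.074, 1.606, -0.034, 1.111, -0.067], TCP at [0.252, 0.626, 0.219] pointing down, gripper open.
Joint ranges: [-2.85, 2.85], [-0.5, 2.14], [-1.23, 1.37], [0.21, 2.46], [-1.02, 4.16], [0.16, 2.05], [-2.73, 2.73]. Speed limits (rad/s): [1.89, 1.89, 2.39, 2.39, 3.01, 3.01, 3.01].

## Interface

Orientations are given as a unit quaternion [x, y, z, w].
In Python, from rig import sensors, cams, workorder gives the robot as it stands. The module is installed in compiled form; this text tells all that it offers.
- The arm moves only by the tool send_rows, never from a script. Its argument "deltas" is a list of rows, each a list of 2 entries, a list of its own where there are three numbers: the shift along the tool's x, y, z in cm, then the turn, a rotation vector about the tool's x, y, z in degrees. In form: [[[x, y, z], [ax, ay, az]], ...]. A call has 1 to 20 rows; each row is the pose to reach, as a shift and turn from the pose commanded when the call began, along the tool's axes at that moment; what a row does not reach only later rows make up. A row lasts 1/8 s, in which the tool goes at most 62.5 mm and 10.7 degrees, less where a joint would pass 70% of its speed; a pose out of reach is approached as far as the arm can. A call with a gripper value outside its range is refused whole. "grip" is the finger opening in cm, from 0 to 9.4, set as the call begins (left out, the last holds). The fingers move at their own pace and stop on an object; "force" is the grip in N (left out, the last holds). Time passes only in rows, so rows that repeat a pose let the fingers close. It gives the time, the measured TCP pose, the force and the opening at its end, in the units of the state.
- sensors.get_state(): the state, without advancing time (a new reading comes with each control period).
- cams.snapshot(name): name is "scene" or "top" or "wrist"; returns the picture (384x512x3 uint8, blue, green, red); there is no depth.
- cams.camera_params(name): a dict with "mtx" (3x3 intrinsics, pixels), "distortion" ([k1, k2, p1, p2, k3] as OpenCV has them; the pictures are not rectified), "eye" and "attitude" of the camera in the world. Camera axes: x right, y down, z forward; pixel columns grow to the right and rows downward; lengths in m; the calibration is good to about 2 mm. A picture is of the moment at which its call begins: read the wrist's pose just before it. camera_params takes no time and is no camera call; for the wrist camera it gives the pose at the moment of the call.
- workorder.finish_job(): hands the job in, once; it reports no verdict.
The state is a dict: "time_s": time; "qpos": joint angles; "qd": joint speeds; "effort": joint torques, N m; "eef_pos": TCP position; "tool_rot": TCP orientation; "contact_force": force on the tool from outside, world axes, zero at the start; "moment": the same for the moment, N m; "gripper_width": finger opening in m.
Only numpy, scipy, OpenCV 4.12 (cv2) and the standard library are available. Lean on these libraries where they do the work, as an engineer would, in place of code of your own. Each camera call takes 0.05 s, during which the arm holds its last target.

## Working session

There is one attempt and no reset: what is moved stays moved. The work goes in short steps, Python scripts to look and compute and a tool call to move; the robot and the scene stay as the last step left them, time stands still between calls to the robot, and variables do not carry over. Pictures are saved under pics/ and viewed, and the job is handed in when it is done.

Besides the shell and the picture viewer there is one more tool, called after "Emit:" in YAML: its name, and indented under it one key for each argument. send_rows: Moves the arm, as the interface text tells. Its arguments: {"type":"object","properties":{"deltas":{"type":"array","items":{"type":"array"}},"grip":{"type":"number"},"force":{"type":"number"}},"required":["deltas"]}

```bash
mkdir -p pics
python3 - <<'E'
from rig import sensors,cams
import cv2
s=sensors.get_state();print(s)
for n in("scene","top","wrist"):
    p=cams.camera_params(n);print(n,p)
    cv2.imwrite(f"pics/{n}0.png",cams.snapshot(n))
E
```

```text
{'time_s': 0.0, 'qpos': array([-1.33849766,  0.42672545,  0.07382201,  1.606594  , -0.03406355,
        1.11081728, -0.06708778]), 'qd': array([-0.00069294, -0.0001273 ,  0.00117163,  0.0006217 ,  0.00058603,
        0.0001619 , -0.00037913]), 'effort': array([ 6.26033379e-04, -9.35833812e+01,  3.66698049e+00, -4.54157817e+01,
       -4.88161063e-02,  2.07860529e-02,  1.29193136e-04]), 'eef_pos': array([0.25136257, 0.62599771, 0.21878487]), 'tool_rot': array([ 0.69471523, -0.13420564,  0.13411369, -0.69381057]), 'contact_force': array([-0.51769788, -0.15296017, -0.27549032]), 'moment': array([-0.01061204,  0.00957167, -0.01140503]), 'gripper_width': 0.0942969317623026}
scene {'mtx': array([[444.10405548,   0.        , 250.14508922],
       [  0.        , 444.10405548, 189.87718904],
       [  0.        ,   0.        ,   1.        ]]), 'distortion': array([-0.06968779,  0.        ,  0.        ,  0.        ,  0.        ]), 'eye': array([1.36592164, 0.66289041, 0.92069647]), 'attitude': array([ 0.39961901,  0.81513656, -0.38201355, -0.17298175])}
top {'mtx': array([[384.02836005,   0.        , 253.56261287],
       [  0.        , 384.02836005, 192.31615181],
       [  0.        ,   0.        ,   1.        ]]), 'distortion': array([-0.04282574,  0.        ,  0.        ,  0.        ,  0.        ]), 'eye': array([ 0.29863538, -0.00416678,  1.29544688]), 'attitude': array([ 0.71390943, -0.69140992,  0.07733316, -0.07940546])}
wrist {'mtx': array([[319.88018097,   0.        , 255.66398241],
       [  0.        , 319.88018097, 188.54119867],
       [  0.        ,   0.        ,   1.        ]]), 'distortion': array([-0.02972788,  0.        ,  0.        ,  0.        ,  0.        ]), 'eye': array([0.17935336, 0.65486205, 0.38437527]), 'attitude': array([0.8208533 , 0.55509505, 0.07512629, 0.11146918])}
```

View pics/scene0.png

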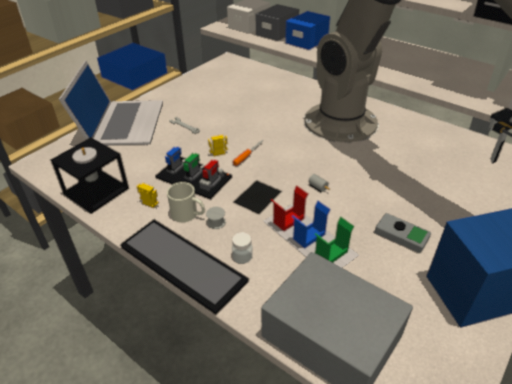

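View pics/top0.png

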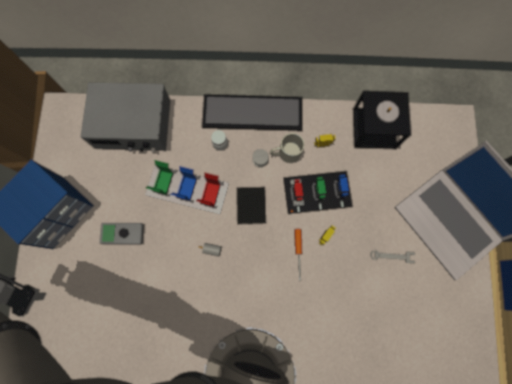

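View pics/wrist0.png

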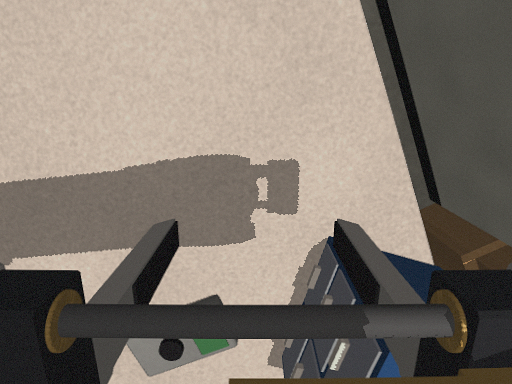

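```bash
cat > h.py <<'E'
import numpy as np,cv2
from scipy.spatial.transform import Rotation as R
from rig import sensors,cams
def ray(p,uv):
    uv=np.atleast_2d(np.array(uv,float)).reshape(-1,1,2)
    n=cv2.undistortPoints(uv,p['mtx'],p['distortion']).reshape(-1,2)
    d=np.c_[n,np.ones(len(n))]@R.from_quat(p['attitude']).as_matrix().T
    return np.array(p['eye']),d
def plane(p,uv,z):
    e,d=ray(p,uv); return e+d*((z-e[2])/d[:,2])[:,None]
def pix(p,X):
    X=np.atleast_2d(np.array(X,float)); M=R.from_quat(p['attitude']).as_matrix()
    c=(X-p['eye'])@M
    return cv2.projectPoints(c.reshape(-1,1,3),np.zeros(3),np.zeros(3),p['mtx'],p['distortion'])[0].reshape(-1,2)
def hsvmask(im,col):
    h=cv2.cvtColor(im,cv2.COLOR_BGR2HSV); H,S,V=[h[...,i].astype(int) for i in range(3)]
    b=(S>150)&(V>50)
    return (b&{'red':(H<8)|(H>172),'blue':(H>100)&(H<130),'green':(H>45)&(H<90),'yellow':(H>20)&(H<36)}[col]).astype(np.uint8)
E
python3 - <<'E'
import cv2
from h import *
im=cv2.imread('pics/top0.png')
cv2.imwrite('pics/topz.png',cv2.resize(im[130:290,90:420],None,fx=2.4,fy=2.4,interpolation=cv2.INTER_CUBIC))
p=cams.camera_params('top')
for n,uv in dict(r=(298,185),g=(321,186),b=(344,184),mat=(251,205),sg=(160,180),sb=(185,185),sr=(210,190)).items(): print(n,plane(p,uv,0.08 if len(n)==1 else 0.004)[0].round(3))
E
```

```text
r [ 0.602 -0.14   0.08 ]
g [ 0.601 -0.215  0.08 ]
b [ 0.61  -0.291  0.08 ]
mat [0.545 0.012 0.004]
sg [0.624 0.331 0.004]
sb [0.609 0.243 0.004]
sr [0.594 0.155 0.004]
```

View pics/topz.png

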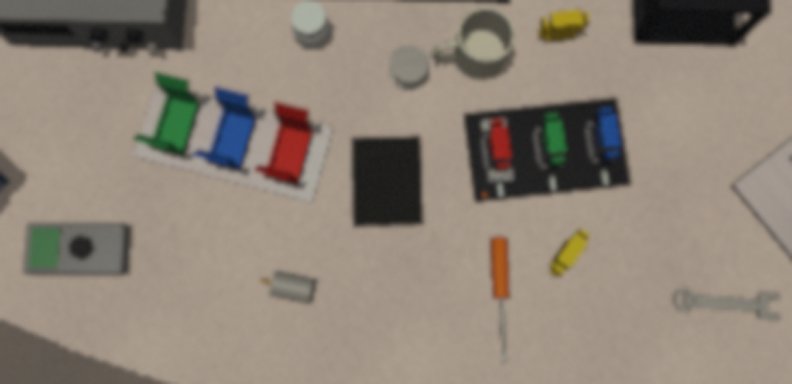

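```bash
cat >> h.py <<'E'
def tool():
    s=sensors.get_state(); return np.array(s['eef_pos']),R.from_quat(s['tool_rot']).as_matrix(),s
def go(target,yaw=None,axis=None):
    """print delta in tool axes cm, deg to target TCP pos; tool orientation: y down, z (jaw) horizontal at world angle yaw(deg)"""
    t,M,s=tool()
    d=M.T@(np.array(target)-t)*100
    if yaw is None: return d,np.zeros(3)
    best=None
    for k in(0,180):
        a=np.radians(yaw+k); z=np.array([np.cos(a),np.sin(a),0]); y=np.array([0,0,-1.]); x=np.cross(y,z)
        rv=R.from_matrix(M.T@np.c_[x,y,z]).as_rotvec(degrees=True)
        if best is None or np.linalg.norm(rv)<np.linalg.norm(best): best=rv
    return d,best
E
python3 - <<'E'
from h import *
np.set_printoptions(suppress=True,precision=3)
t,M,s=tool();print(M)
p=cams.camera_params('wrist');print('cam in tool',M.T@(p['eye']-t));print(M.T@R.from_quat(p['attitude']).as_matrix())
E
```

```text
[[ 0.928 -0.     0.373]
 [-0.373 -0.001  0.928]
 [ 0.    -1.    -0.001]]
cam in tool [-0.078 -0.166 -0.   ]
[[-0.     0.964  0.266]
 [-0.001 -0.266  0.964]
 [ 1.     0.     0.001]]
```

Run:
```python
from h import *
np.set_printoptions(suppress=True,precision=2)
print(go((.6,.30,.36),0))
```

```text
(array([ 44.5 , -14.09, -17.28]), array([ 0.05, 68.12,  0.04]))
```

Emit:
send_rows:
  deltas:
    - [[0,-5,0],[0,0,0]]
    - [[3,-9,-1],[0,8,0]]
    - [[8,-12,-3],[0,17,0]]
    - [[14,-14,-5.5],[0,26,0]]
    - [[20,-14,-8],[0,35,0]]
    - [[26,-14,-10],[0,43,0]]
    - [[32,-14,-12.5],[0,51,0]]
    - [[38,-14,-15],[0,59,0]]
    - [[42,-14,-16.5],[0,65,0]]
    - [[44.5,-14,-17.3],[0,68,0]]
    - [[44.5,-14,-17.3],[0,68,0]]
    - [[44.5,-14,-17.3],[0,68,0]]
  grip: 9.4

```text
time_s: 1.65
eef_pos: [0.599, 0.3015, 0.3591]
tool_rot: [0.501, -0.499, 0.499, -0.501]
contact_force: [-0.3, 0.2, -0.8]
gripper_width: 0.0938
```

```bash
cat >> h.py <<'E'
import pickle
def shot(name,tag):
    p=cams.camera_params(name); im=cams.snapshot(name)
    cv2.imwrite(f'pics/{tag}.png',im); pickle.dump(p,open(f'pics/{tag}.pkl','wb')); return p,im
E
python3 - <<'E'
from h import *
np.set_printoptions(suppress=True,precision=3)
p,im=shot('wrist','slots1')
t,M,s=tool();print(t,M,s['time_s'],s['qpos'],p['eye'])
E
```

```text
[0.599 0.302 0.359] [[ 0.005 -0.001  1.   ]
 [-1.     0.     0.005]
 [-0.    -1.    -0.001]] 1.7 [-0.902  0.358  0.473  1.452 -0.164  1.371 -0.418] [0.599 0.379 0.525]
```

View pics/slots1.png

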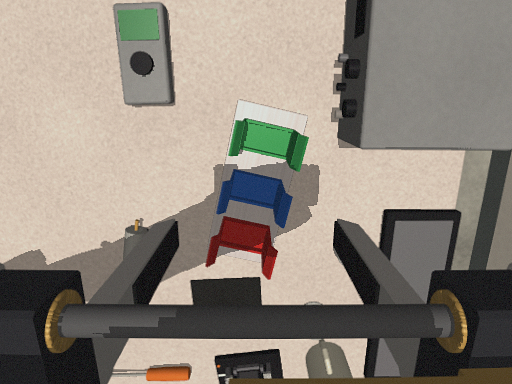

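Run:
```python
import cv2
im=cv2.imread('pics/slots1.png')
cv2.imwrite('pics/s1z.png',cv2.resize(im[95:285,195:325],None,fx=4,fy=4,interpolation=cv2.INTER_CUBIC)[:, :520][:600*2])
z=cv2.imread('pics/s1z.png');print(z.shape)
cv2.imwrite('pics/s1za.png',cv2.resize(im[95:195,205:325],None,fx=6,fy=6,interpolation=cv2.INTER_CUBIC))
cv2.imwrite('pics/s1zb.png',cv2.resize(im[185:285,195:315],None,fx=6,fy=6,interpolation=cv2.INTER_CUBIC))
```

```text
(760, 520, 3)
```

View pics/s1za.png

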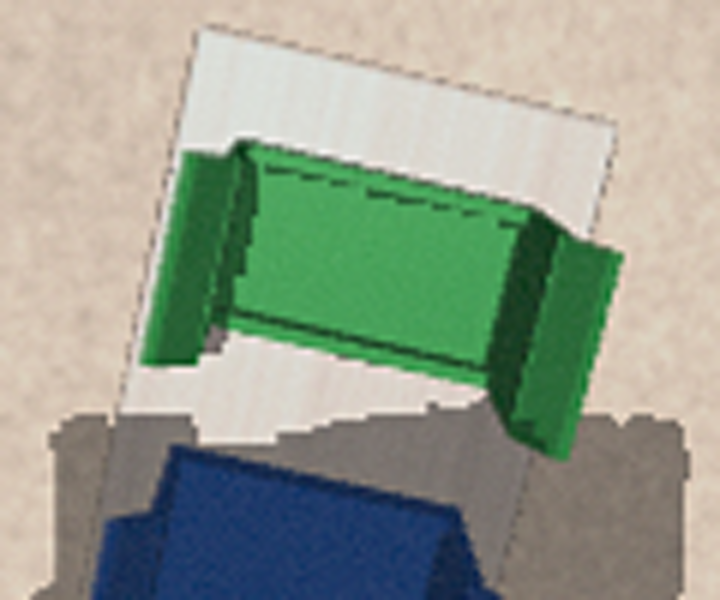

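View pics/s1zb.png

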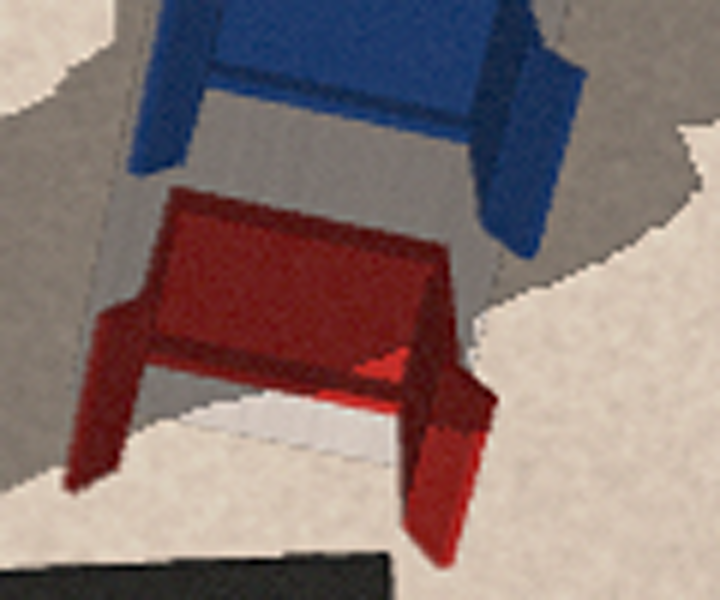

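Run:
```python
from h import *
np.set_printoptions(suppress=True,precision=4)
p=pickle.load(open('pics/slots1.pkl','rb'))
A=lambda x,y:(205+(x+.5)/6-.5,95+(y+.5)/6-.5)
B=lambda x,y:(195+(x+.5)/6-.5,185+(y+.5)/6-.5)
for n,c in dict(g=[A(183,150),A(143,363),A(622,253),A(568,458)],b=[A(107,520),B(132,170),B(585,72),B(532,258)],r=[B(97,318),B(68,490),B(497,402),B(445,568)]).items():
    X=plane(p,c,.1); 
    ux=X[2]+X[3]-X[0]-X[1]; w=[np.linalg.norm(X[0]-X[1]),np.linalg.norm(X[2]-X[3])]
    print(n,X.mean(0),np.linalg.norm(ux)/2,np.degrees(np.arctan2(ux[1],ux[0])),w)
print(plane(p,[A(199,28),A(613,122)],.004))
m=cv2.imread('pics/slots1.png')
```

```text
g [0.615  0.3207 0.1   ] 0.0984013213262505 -12.585726130314649 [np.float64(0.04763450968875207), np.float64(0.047237385140525556)]
b [0.5964 0.2381 0.1   ] 0.09770371767097784 -12.743086678912922 [np.float64(0.04691570107441995), np.float64(0.04750834212879237)]
r [0.5777 0.1544 0.1   ] 0.0972881372151378 -12.690895049522762 [np.float64(0.046907829082793624), np.float64(0.047156764549569484)]
[[0.5701 0.3807 0.004 ]
 [0.6797 0.3572 0.004 ]]
```

Emit:
send_rows:
  deltas:
    - [[4,0,0],[0,0,0]]
    - [[10,0,0],[0,0,0]]
    - [[16,0,0],[0,0,0]]
    - [[22,0,0],[0,0,0]]
    - [[28,0,0],[0,0,0]]
    - [[34,0,0],[0,0,0]]
    - [[40,0,0],[0,0,0]]
    - [[44,0,0],[0,0,0]]
    - [[45.6,0,0],[0,0,0]]
    - [[45.6,0,0],[0,0,0]]
    - [[45.6,0,0],[0,0,0]]

```text
time_s: 3.08
eef_pos: [0.6014, -0.1537, 0.3593]
tool_rot: [-0.501, 0.499, -0.499, 0.501]
contact_force: [0.8, 0.6, -0.0]
gripper_width: 0.0944
```

Run:
```python
from h import *
np.set_printoptions(suppress=True,precision=3)
p,im=shot('wrist','ch1')
t,M,s=tool();print(t,M,s['time_s'],s['qpos'],p['eye'])
cv2.imwrite('pics/ch1z.png',cv2.resize(im[90:230,170:340],None,fx=4,fy=4,interpolation=cv2.INTER_CUBIC))
```

```text
[ 0.601 -0.154  0.359] [[ 0.005 -0.     1.   ]
 [-1.     0.001  0.005]
 [-0.001 -1.    -0.   ]] 3.125 [-0.371  0.283  0.666  1.578 -0.178  1.342  0.322] [ 0.601 -0.077  0.525]
```

View pics/ch1.png

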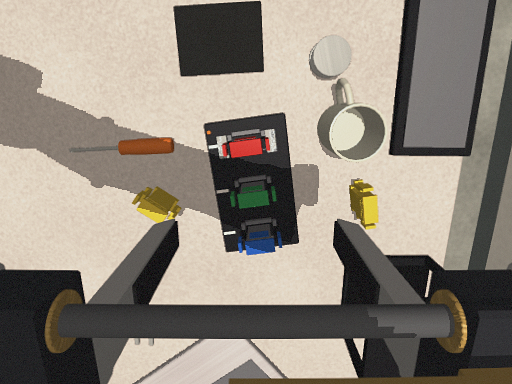

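View pics/ch1z.png

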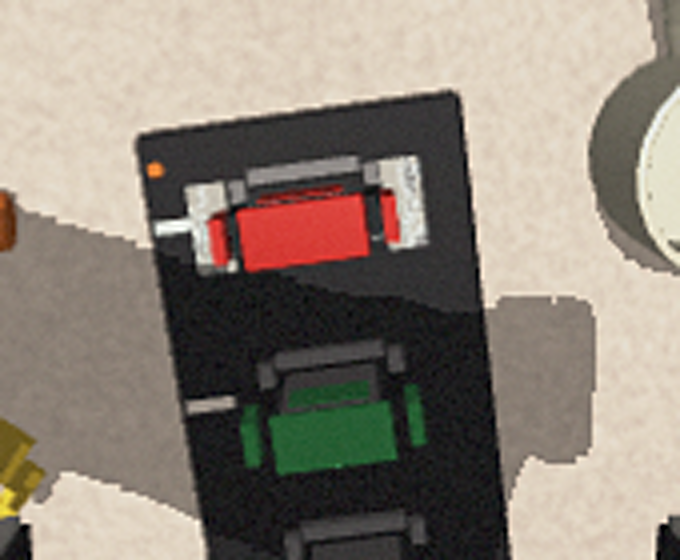

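Run:
```python
import cv2
im=cv2.imread('pics/ch1.png')
cv2.imwrite('pics/ch1y.png',cv2.resize(im[165:265,215:315],None,fx=6,fy=6,interpolation=cv2.INTER_CUBIC))
cv2.imwrite('pics/ch1x.png',cv2.resize(im[125:175,205:305],None,fx=7,fy=7,interpolation=cv2.INTER_CUBIC))
```

```text
(no output)
```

View pics/ch1y.png

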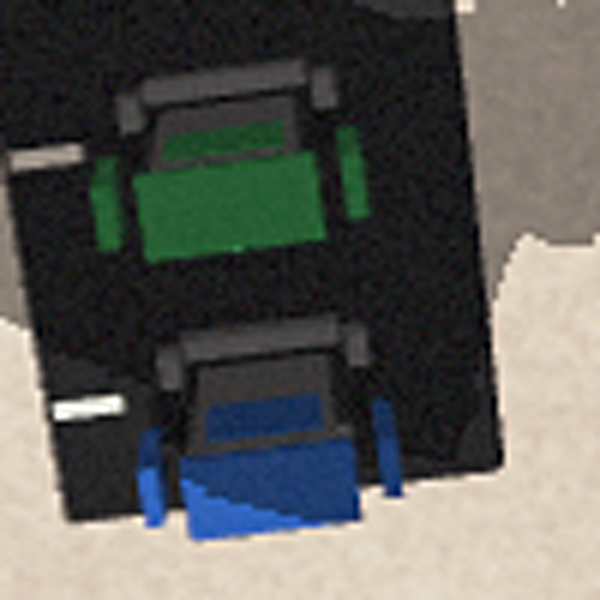

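View pics/ch1x.png

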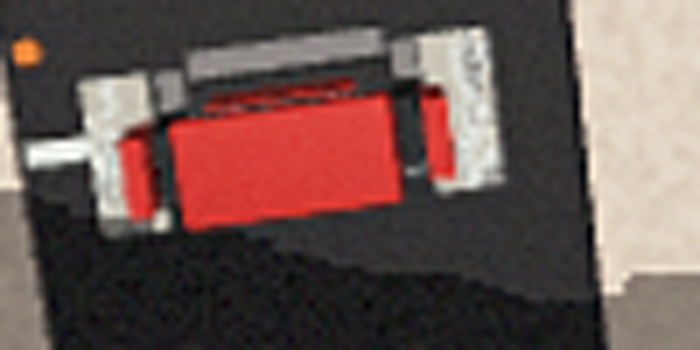

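Run:
```python
from h import *
np.set_printoptions(suppress=True,precision=4)
p=pickle.load(open('pics/ch1.pkl','rb'))
def rep(n,X):
    u=X[1]+X[2]-X[0]-X[3]; v=X[0]+X[1]-X[2]-X[3]
    print(n,X.mean(0),np.linalg.norm(u)/2,np.linalg.norm(v)/2,np.degrees(np.arctan2(u[1],u[0])),np.degrees(np.arctan2(-v[0],v[1])))
f=lambda L,ox,oy,s:[(ox+(x+.5)/s-.5,oy+(y+.5)/s-.5) for x,y in L]
rep('r',plane(p,f([(168,124),(390,93),(403,203),(184,231)],205,125,7),.086))
rep('g',plane(p,f([(134,177),(315,152),(326,240),(150,262)],215,165,6),.086))
rep('b',plane(p,f([(180,459),(352,437),(360,520),(194,540)],215,165,6),.086))
rep('mat',plane(p,[(175,7),(260,2),(264,71),(181,75)],.004))
```

```text
r [ 0.5871 -0.1393  0.086 ] 0.04377168404667896 0.02155499846491464 7.90748937681159 7.426039723605402
g [ 0.5979 -0.2132  0.086 ] 0.04314649126539041 0.021909672499499974 8.13221113779782 8.664555169575262
b [ 0.6082 -0.2867  0.086 ] 0.042578101795193626 0.022571250352403524 8.02089574025331 7.497527011361334
mat [0.5466 0.0129 0.004 ] 0.12699471351013172 0.09624368268414064 2.9581832512971387 3.2864112952539566
```

Run:
```python
from h import *
np.set_printoptions(suppress=True,precision=3)
print(go((.5871,-.1393,.064),8))
```

```text
(array([-1.438, 29.538, -1.419]), array([ 0.005, -7.71 , -0.032]))
```

Emit:
send_rows:
  deltas:
    - [[-0.7,4,-0.7],[0,-4,0]]
    - [[-1.4,9,-1.4],[0,-7.7,0]]
    - [[-1.4,14,-1.4],[0,-7.7,0]]
    - [[-1.4,18,-1.4],[0,-7.7,0]]
    - [[-1.4,21,-1.4],[0,-7.7,0]]
    - [[-1.4,23,-1.4],[0,-7.7,0]]
    - [[-1.4,23,-1.4],[0,-7.7,0]]
    - [[-1.4,23,-1.4],[0,-7.7,0]]

```text
time_s: 4.12
eef_pos: [0.5876, -0.142, 0.1306]
tool_rot: [-0.533, 0.464, -0.465, 0.533]
contact_force: [0.5, -0.4, 0.3]
gripper_width: 0.0938
```

Run:
```python
from h import *
np.set_printoptions(suppress=True,precision=3)
p,im=shot('wrist','ch2')
t,M,s=tool();print(t,s['time_s'],go((.5871,-.1393,.064),8))
# expected pad outer positions
a=np.radians(8);u=np.array([np.cos(a),np.sin(a),0])
c=np.array([.5871,-.1393,.086])
v=np.array([-u[1],u[0],0])
print(pix(p,[c+i*.022*u+j*.011*v for i,j in((-1,1),(1,1),(1,-1),(-1,-1))]))
```

```text
[ 0.588 -0.142  0.131] 4.175 (array([-0.281,  6.67 , -0.031]), array([-0.097, -0.17 ,  0.016]))
[[223.423 196.595]
 [287.542 196.405]
 [286.785 226.285]
 [224.355 226.474]]
```

View pics/ch2.png

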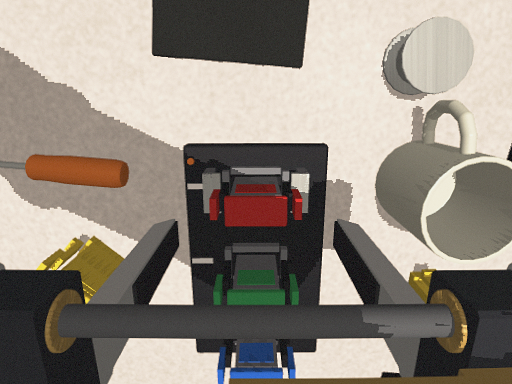

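Emit:
send_rows:
  deltas:
    - [[-0.2,2,0],[0,0,0]]
    - [[-0.3,4,0],[0,0,0]]
    - [[-0.3,5.5,0],[0,0,0]]
    - [[-0.3,6.7,0],[0,0,0]]
    - [[-0.3,6.7,0],[0,0,0]]
    - [[-0.3,6.7,0],[0,0,0]]

```text
time_s: 4.92
eef_pos: [0.5867, -0.1393, 0.0628]
tool_rot: [-0.533, 0.465, -0.465, 0.533]
contact_force: [-0.5, -0.3, -0.8]
gripper_width: 0.094
```

Run:
```python
from h import *
np.set_printoptions(suppress=True,precision=3)
p,im=shot('wrist','ch3')
t,M,s=tool();print(t,s['time_s'],s['qd'],go((.5871,-.1393,.064),8))
```

```text
[ 0.587 -0.139  0.063] 4.975 [-0.001 -0.004  0.     0.002 -0.001 -0.001  0.002] (array([ 0.009, -0.102,  0.024]), array([-0.039, -0.188,  0.012]))
```

View pics/ch3.png

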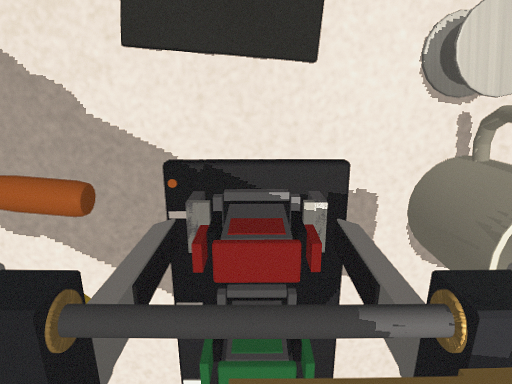

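Emit:
send_rows:
  deltas:
    - [[0,0,0],[0,0,0]]
    - [[0,0,0],[0,0,0]]
    - [[0,0,0],[0,0,0]]
    - [[0,0,0],[0,0,0]]
    - [[0,0,0],[0,0,0]]
    - [[0,0,0],[0,0,0]]
  grip: 4.5
  force: 28

```text
time_s: 5.72
eef_pos: [0.5867, -0.1391, 0.0632]
tool_rot: [-0.533, 0.465, -0.465, 0.533]
contact_force: [-2.2, 1.2, 14.6]
gripper_width: 0.0518
```

Run:
```python
from h import *
np.set_printoptions(suppress=True,precision=3)
p,im=shot('wrist','ch4')
t,M,s=tool();print(t,s['time_s'],s['contact_force'],s['moment'],s['gripper_width'])
cv2.imwrite('pics/ch4z.png',cv2.resize(im[170:320,150:360],None,fx=3.5,fy=3.5,interpolation=cv2.INTER_CUBIC))
```

```text
[ 0.587 -0.139  0.063] 5.775 [-3.757  1.207 13.827] [ 0.226  0.971 -0.002] 0.05181159670602733
```

View pics/ch4z.png

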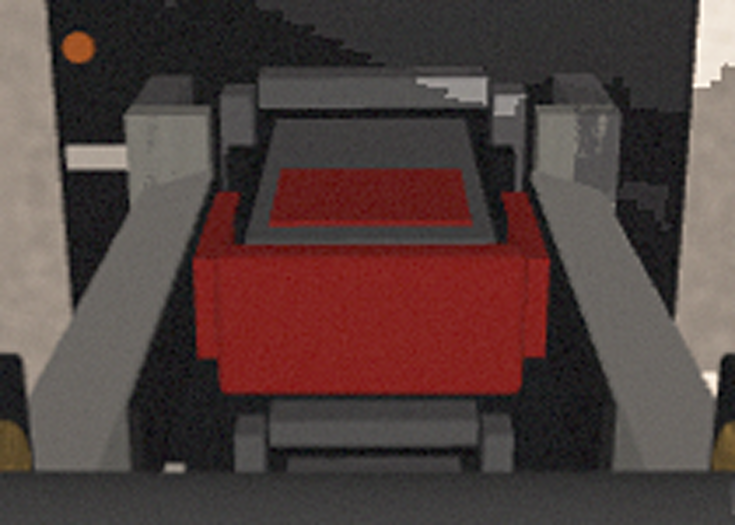

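Emit:
send_rows:
  deltas:
    - [[0,-0.3,0],[0,0,0]]
    - [[0,-0.8,0],[0,0,0]]
    - [[0,-1.4,0],[0,0,0]]
    - [[0,-2.2,0],[0,0,0]]
    - [[0,-3.2,0],[0,0,0]]
    - [[0,-4.4,0],[0,0,0]]
    - [[0,-5.6,0],[0,0,0]]
    - [[0,-6.5,0],[0,0,0]]
    - [[0,-7,0],[0,0,0]]
    - [[0,-7,0],[0,0,0]]

```text
time_s: 7.02
eef_pos: [0.5866, -0.139, 0.1327]
tool_rot: [-0.533, 0.465, -0.465, 0.533]
contact_force: [-0.3, -0.1, -1.9]
gripper_width: 0.0513
```

Run:
```python
from h import *
np.set_printoptions(suppress=True,precision=3)
p,im=shot('wrist','ch5')
t,M,s=tool();print(t,s['time_s'],s['contact_force'],s['moment'],s['gripper_width'])
cv2.imwrite('pics/ch5s.png',cv2.resize(cams.snapshot('scene')[130:260,150:280],None,fx=4,fy=4,interpolation=cv2.INTER_CUBIC))
```

```text
[ 0.586 -0.139  0.132] 7.075 [ 0.288 -0.959 -1.511] [-0.068  0.098 -0.04 ] 0.0512747120966223
```

View pics/ch5.png

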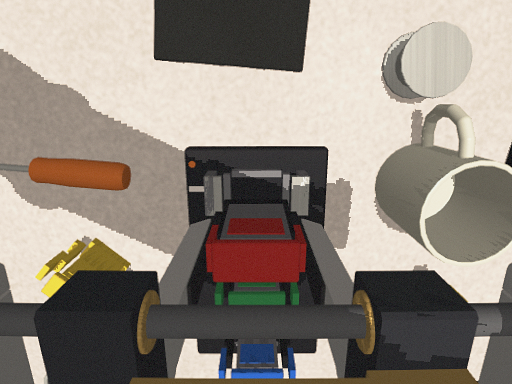

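View pics/ch5s.png

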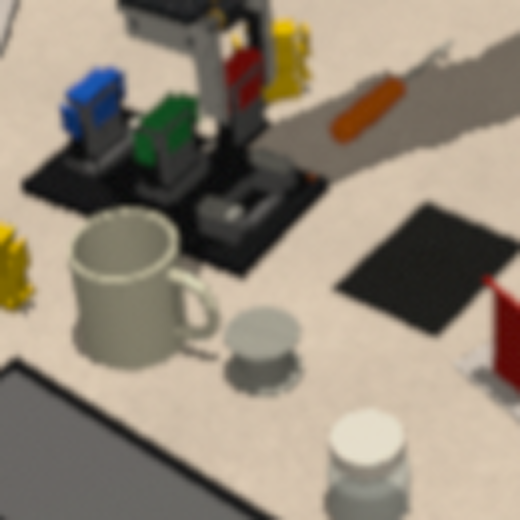

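Run:
```python
from h import *
np.set_printoptions(suppress=True,precision=3)
print(go((.5466,.0129,.055),-12.65))
```

```text
(array([-15.587,   7.722,  -1.864]), array([ 0.026, 20.475, -0.   ]))
```

Emit:
send_rows:
  deltas:
    - [[-1.5,0,-0.2],[0,2,0]]
    - [[-4,0,-0.5],[0,5,0]]
    - [[-7,0,-0.8],[0,9,0]]
    - [[-10,0,-1.2],[0,14,0]]
    - [[-13,0,-1.6],[0,18,0]]
    - [[-15,0.5,-1.8],[0,20,0]]
    - [[-15.6,2,-1.85],[0,20.5,0]]
    - [[-15.6,3.5,-1.85],[0,20.5,0]]
    - [[-15.6,5,-1.85],[0,20.5,0]]
    - [[-15.6,6,-1.85],[0,20.5,0]]
    - [[-15.6,6.6,-1.85],[0,20.5,0]]
    - [[-15.6,7,-1.85],[0,20.5,0]]
    - [[-15.6,7,-1.85],[0,20.5,0]]

```text
time_s: 8.75
eef_pos: [0.547, 0.0129, 0.0625]
tool_rot: [-0.442, 0.552, -0.552, 0.442]
contact_force: [-1.1, 0.5, -1.2]
gripper_width: 0.0511
```

Run:
```python
from h import *
np.set_printoptions(suppress=True,precision=3)
print(sensors.get_state()['contact_force'],go((.5466,.0129,.053),-12.65))
```

```text
[-1.144  0.537 -1.193] (array([ 0.008,  0.945, -0.038]), array([ 0.001, -0.036,  0.001]))
```

Emit:
send_rows:
  deltas:
    - [[0,0.3,0],[0,0,0]]
    - [[0,0.6,0],[0,0,0]]
    - [[0,0.75,0],[0,0,0]]
    - [[0,0.85,0],[0,0,0]]
    - [[0,0.92,0],[0,0,0]]
    - [[0,0.95,0],[0,0,0]]
    - [[0,0.95,0],[0,0,0]]

```text
time_s: 9.62
eef_pos: [0.547, 0.013, 0.0533]
tool_rot: [-0.442, 0.552, -0.552, 0.442]
contact_force: [-3.6, 0.9, 5.8]
gripper_width: 0.0515
```

Emit:
send_rows:
  deltas:
    - [[0,0,0],[0,0,0]]
    - [[0,0,0],[0,0,0]]
    - [[0,0,0],[0,0,0]]
    - [[0,0,0],[0,0,0]]
    - [[0,0,0],[0,0,0]]
  grip: 9.4

```text
time_s: 10.25
eef_pos: [0.547, 0.013, 0.053]
tool_rot: [0.442, -0.552, 0.552, -0.442]
contact_force: [0.2, -0.2, 0.3]
gripper_width: 0.0933
```

Run:
```python
from h import *
np.set_printoptions(suppress=True,precision=3)
p,im=shot('wrist','m1')
t,M,s=tool();print(t,s['time_s'],s['contact_force'],s['gripper_width'])
```

```text
[0.547 0.013 0.053] 10.3 [-0.089  0.581 -0.099] 0.09346521328011428
```

View pics/m1.png

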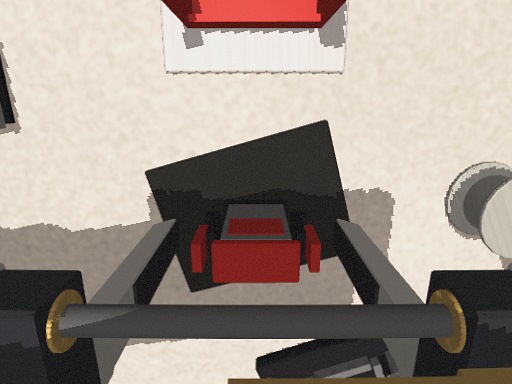

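Emit:
send_rows:
  deltas:
    - [[0,-2,0],[0,0,0]]
    - [[0,-5,0],[0,0,0]]
    - [[0,-9,0],[0,-10,0]]
    - [[0,-11,0],[0,-20,0]]
    - [[0,-12,0],[0,-30,0]]
    - [[0,-12,0],[0,-40,0]]
    - [[0,-12,0],[0,-50,0]]
    - [[0,-12,0],[0,-60,0]]
    - [[0,-12,0],[0,-70,0]]
    - [[0,-12,0],[0,-80,0]]
    - [[0,-12,0],[0,-90,0]]
    - [[0,-12,0],[0,-90,0]]
    - [[0,-12,0],[0,-90,0]]

```text
time_s: 11.92
eef_pos: [0.5469, 0.0128, 0.173]
tool_rot: [0.703, -0.08, 0.08, -0.703]
contact_force: [0.1, -0.3, 0.4]
gripper_width: 0.0938
```

Run:
```python
from h import *
np.set_printoptions(suppress=True,precision=3)
p,im=shot('wrist','m2')
t,M,s=tool();print(t,M,s['time_s'],s['qpos'])
cv2.imwrite('pics/m2z.png',cv2.resize(im[170:300,200:320],None,fx=5,fy=4.6,interpolation=cv2.INTER_CUBIC))
```

```text
[0.547 0.013 0.173] [[ 0.975 -0.     0.223]
 [-0.223 -0.     0.975]
 [-0.    -1.    -0.   ]] 11.975 [-0.436  0.276  0.352  1.958 -0.118  0.927  1.32 ]
```

View pics/m2.png

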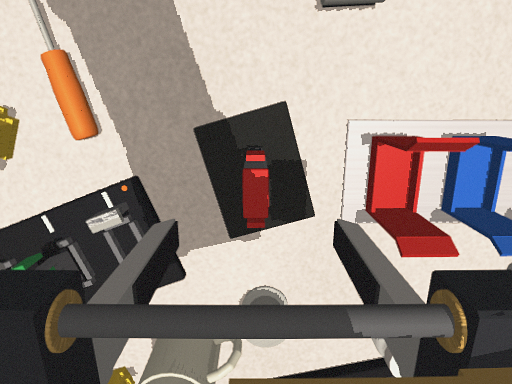

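Run:
```python
from h import *
np.set_printoptions(suppress=True,precision=2)
p=pickle.load(open('pics/m2.pkl','rb'));im=cv2.imread('pics/m2.png')
a=np.radians(-12.65);u=np.array([np.cos(a),np.sin(a),0]);v=np.array([-u[1],u[0],0]);c=np.array([.547,.013,.076])
q=pix(p,[c+i*.022*u+j*.011*v for i,j in((-1,-1),(-1,1),(1,1),(1,-1))]);print(q)
z=cv2.resize(im[135:245,220:300],None,fx=5,fy=5,interpolation=cv2.INTER_CUBIC)
cv2.polylines(z,[((q-[220,135]+.5)*5-.5).round().astype(int)],True,(255,255,0),1)
cv2.imwrite('pics/m2z.png',z)
```

```text
[[242.69 169.15]
 [268.96 169.02]
 [268.64 218.36]
 [243.47 218.47]]
```

View pics/m2z.png

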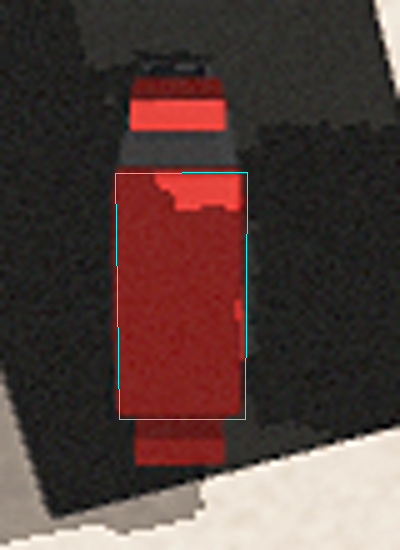

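Emit:
send_rows:
  deltas:
    - [[0,3,0],[0,0,0]]
    - [[0,7,0],[0,0,0]]
    - [[0,10,0],[0,0,0]]
    - [[0,12,0],[0,0,0]]
    - [[0,12.6,0],[0,0,0]]
    - [[0,12.6,0],[0,0,0]]
  grip: 6.5

```text
time_s: 12.72
eef_pos: [0.547, 0.013, 0.0471]
tool_rot: [0.703, -0.078, 0.078, -0.703]
contact_force: [-0.3, -0.3, -0.1]
gripper_width: 0.0648
```

Emit:
send_rows:
  deltas:
    - [[0,0,0],[0,0,0]]
    - [[0,0,0],[0,0,0]]
    - [[0,0,0],[0,0,0]]
    - [[0,0,0],[0,0,0]]
    - [[0,0,0],[0,0,0]]
  grip: 1.5
  force: 20

```text
time_s: 13.35
eef_pos: [0.547, 0.0129, 0.047]
tool_rot: [0.703, -0.078, 0.078, -0.703]
contact_force: [-0.3, -1.0, 1.7]
gripper_width: 0.0218
```

Run:
```python
from h import *
np.set_printoptions(suppress=True,precision=3)
t,M,s=tool();print(t,s['time_s'],s['contact_force'],s['gripper_width'])
print(go((.5777,.1544,t[2]),77.35))
```

```text
[0.547 0.013 0.047] 13.35 [-0.301 -1.048  1.656] 0.021843586500806617
(array([-0.109, -0.   , 14.475]), array([ 0.   , -0.035,  0.003]))
```

Emit:
send_rows:
  deltas:
    - [[0,-1,0],[0,0,0]]
    - [[0,-3,0],[0,0,0]]
    - [[0,-6,0],[0,0,0]]
    - [[0,-9,0],[0,0,0]]
    - [[0,-11.5,1],[0,0,0]]
    - [[0,-12,3.5],[0,0,0]]
    - [[-0.1,-12,7],[0,0,0]]
    - [[-0.1,-12,10.5],[0,0,0]]
    - [[-0.1,-12,13],[0,0,0]]
    - [[-0.1,-12,14.5],[0,0,0]]
    - [[-0.1,-12,14.5],[0,0,0]]
    - [[-0.1,-12,14.5],[0,0,0]]

```text
time_s: 14.85
eef_pos: [0.5777, 0.1533, 0.167]
tool_rot: [0.703, -0.079, 0.078, -0.703]
contact_force: [0.9, -0.3, -1.8]
gripper_width: 0.0221
```

```bash
cat > ov.py <<'E'
import sys
from h import *
np.set_printoptions(suppress=True,precision=3)
tag,cx,cy,yaw=sys.argv[1],*map(float,sys.argv[2:5])
p,im=shot('wrist',tag)
t,M,s=tool();print(t,s['time_s'],s['contact_force'],s['gripper_width'],'to',go((cx,cy,t[2]),yaw+90))
a=np.radians(yaw);u=np.array([np.cos(a),np.sin(a),0]);v=np.array([-u[1],u[0],0])
def poly(c,hx,hy,col):
    q=pix(p,[np.array(c)+i*hx*u+j*hy*v for i,j in((-1,-1),(-1,1),(1,1),(1,-1))])
    cv2.polylines(z,[((q*f+.5).astype(int))],True,col,1)
f=1.5
z=cv2.resize(im,None,fx=f,fy=f,interpolation=cv2.INTER_CUBIC)
poly((cx,cy,.1),.046,.024,(255,255,0))   # slot top inner edges
poly((cx,cy,.008),.037,.020,(0,255,255)) # slot floor
tt=t.copy(); dz=float(sys.argv[5]) if len(sys.argv)>5 else .029
poly((t[0],t[1],t[2]+dz),.022,.011,(255,0,255)) # held pack cap
cv2.imwrite(f'pics/{tag}o.png',z)
E
python3 ov.py s2 .5777 .1544 -12.65
```

```text
[0.578 0.153 0.167] 14.9 [ 0.34  -0.054 -0.533] 0.021887723423445596 to (array([-0.03 , -0.   ,  0.112]), array([ 0.028, -0.117, -0.003]))
```

View pics/s2o.png

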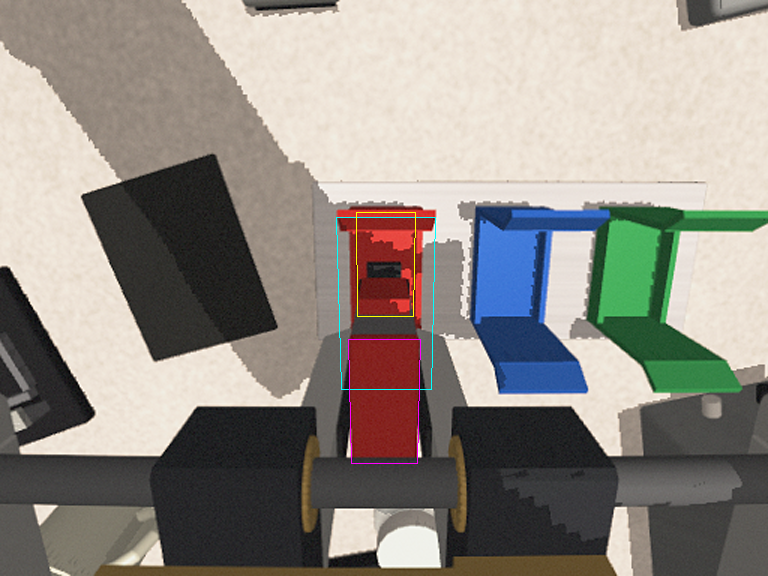

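Emit:
send_rows:
  deltas:
    - [[0,1.5,0.1],[0,0,0]]
    - [[0,4,0.1],[0,0,0]]
    - [[0,6.5,0.1],[0,0,0]]
    - [[0,8.5,0.1],[0,0,0]]
    - [[0,9.8,0.1],[0,0,0]]
    - [[0,10.6,0.1],[0,0,0]]
    - [[0,11,0.1],[0,0,0]]
    - [[0,11.3,0.1],[0,0,0]]
    - [[0,11.5,0.1],[0,0,0]]
    - [[0,11.6,0.1],[0,0,0]]
    - [[0,11.6,0.1],[0,0,0]]

```text
time_s: 16.27
eef_pos: [0.5781, 0.1557, 0.0511]
tool_rot: [-0.703, 0.078, -0.078, 0.703]
contact_force: [-0.3, 0.0, -0.9]
gripper_width: 0.0219
```

Emit:
send_rows:
  deltas:
    - [[0,0.1,0],[0,0,0]]
    - [[0,0.15,0],[0,0,0]]
    - [[0,0.15,0],[0,0,0]]

```text
time_s: 16.65
eef_pos: [0.5783, 0.1556, 0.0509]
tool_rot: [-0.703, 0.078, -0.078, 0.703]
contact_force: [-8.1, -2.4, 22.5]
gripper_width: 0.0217
```

Contact with the slot floor; release.

Emit:
send_rows:
  deltas:
    - [[0,-0.1,0],[0,0,0]]
    - [[0,-0.1,0],[0,0,0]]
    - [[0,-0.1,0],[0,0,0]]

```text
time_s: 17.02
eef_pos: [0.5783, 0.1557, 0.051]
tool_rot: [-0.703, 0.078, -0.078, 0.703]
contact_force: [-2.9, -0.7, 9.7]
gripper_width: 0.0219
```

Emit:
send_rows:
  deltas:
    - [[0,0,0],[0,0,0]]
    - [[0,0,0],[0,0,0]]
    - [[0,0,0],[0,0,0]]
    - [[0,-1,0],[0,0,0]]
    - [[0,-3,0],[0,0,0]]
    - [[0,-6,0],[0,0,0]]
    - [[0,-10,0],[0,0,0]]
    - [[0,-14,0],[0,0,0]]
    - [[0,-14,0],[0,0,0]]
  grip: 6

```text
time_s: 18.15
eef_pos: [0.5796, 0.156, 0.1941]
tool_rot: [-0.702, 0.077, -0.08, 0.704]
contact_force: [-0.3, -0.6, -1.3]
gripper_width: 0.0602
```

```bash
python3 ov.py s3 .5777 .1544 -12.65 -.111
python3 - <<'E'
from h import *
np.set_printoptions(suppress=True,precision=3)
print(go((.5979,-.2132,.19),98),sensors.get_state()['qpos'])
E
```

```text
[0.579 0.156 0.192] 18.2 [-0.219 -1.145 -0.708] 0.05995318860761012 to (array([-0.061, -0.   , -0.164]), array([-0.107, -0.03 ,  0.125]))
(array([  9.978,   0.172, -35.584]), array([ -0.083, -20.68 ,   0.143])) [-0.62   0.337  0.312  1.825 -0.122  0.995  1.091]
```

View pics/s3o.png

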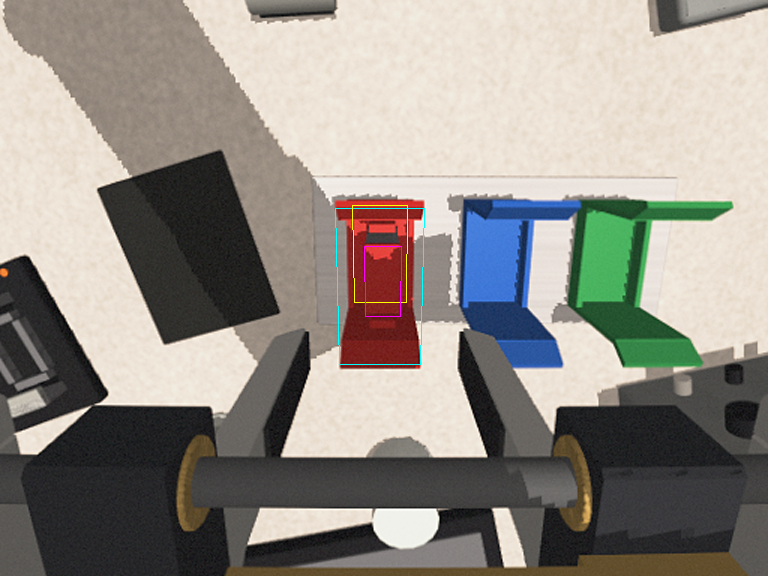

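Emit:
send_rows:
  deltas:
    - [[1,0,-3],[0,-2,0]]
    - [[2.5,0,-8],[0,-5,0]]
    - [[4,0,-14],[0,-8,0]]
    - [[5.6,0,-20],[0,-11,0]]
    - [[7.3,0,-26],[0,-15,0]]
    - [[9,0,-32],[0,-18,0]]
    - [[10,0.2,-35],[0,-20.5,0]]
    - [[10,0.2,-35.6],[0,-20.7,0]]
    - [[10,0.2,-35.6],[0,-20.7,0]]
    - [[10,0.2,-35.6],[0,-20.7,0]]

```text
time_s: 19.45
eef_pos: [0.5976, -0.2119, 0.1883]
tool_rot: [-0.705, -0.05, 0.05, 0.706]
contact_force: [0.4, 0.4, 0.1]
gripper_width: 0.0601
```

```bash
cat > cp.py <<'E'
import sys
from h import *
np.set_printoptions(suppress=True,precision=3)
tag,cx,cy,yaw=sys.argv[1],*map(float,sys.argv[2:5])
p,im=shot('wrist',tag)
t,M,s=tool();print(t,s['time_s'],s['qpos'],s['gripper_width'],'to',go((cx,cy,.057),yaw+90))
a=np.radians(yaw);u=np.array([np.cos(a),np.sin(a),0]);v=np.array([-u[1],u[0],0])
f=1.5
z=cv2.resize(im,None,fx=f,fy=f,interpolation=cv2.INTER_CUBIC)
q=pix(p,[np.array((cx,cy,.086))+i*.022*u+j*.011*v for i,j in((-1,-1),(-1,1),(1,1),(1,-1))])
cv2.polylines(z,[((q*f+.5).astype(int))],True,(255,0,255),1)
cv2.imwrite(f'pics/{tag}o.png',z)
E
python3 cp.py g1 .5979 -.2132 8
```

```text
[ 0.598 -0.212  0.188] 19.5 [-0.037  0.404  0.363  1.749 -0.165  1.019  2.098] 0.0600494858521723 to (array([ 0.007, 13.135, -0.132]), array([-0.03 ,  0.119, -0.008]))
```

View pics/g1o.png

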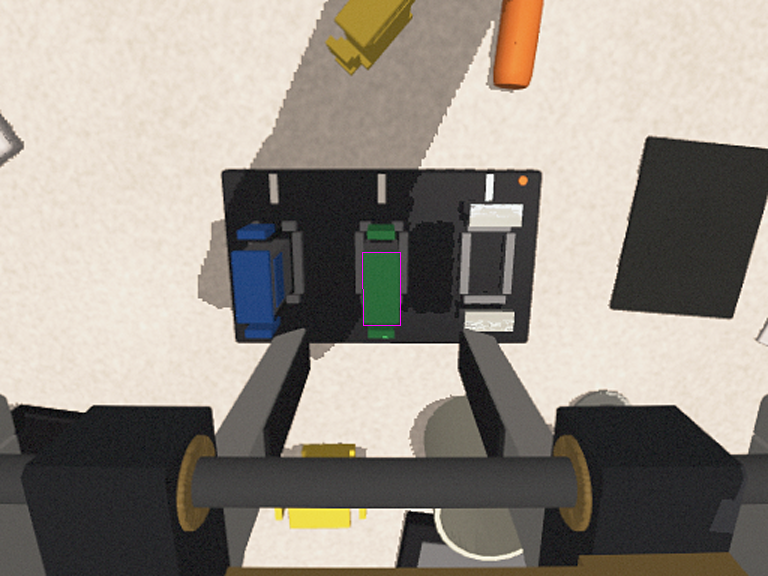

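Emit:
send_rows:
  deltas:
    - [[0,3,-0.1],[0,0,0]]
    - [[0,7,-0.1],[0,0,0]]
    - [[0,10.5,-0.1],[0,0,0]]
    - [[0,12.5,-0.1],[0,0,0]]
    - [[0,13.1,-0.1],[0,0,0]]
    - [[0,13.1,-0.1],[0,0,0]]

```text
time_s: 20.25
eef_pos: [0.598, -0.2146, 0.0581]
tool_rot: [0.705, 0.05, -0.049, -0.705]
contact_force: [0.3, -0.2, -0.0]
gripper_width: 0.0601
```

Emit:
send_rows:
  deltas:
    - [[0,0,0],[0,0,0]]
    - [[0,0,0],[0,0,0]]
    - [[0,0,0],[0,0,0]]
    - [[0,0,0],[0,0,0]]
    - [[0,0,0],[0,0,0]]
  grip: 1.5

```text
time_s: 20.88
eef_pos: [0.5976, -0.2146, 0.0576]
tool_rot: [-0.705, -0.049, 0.049, 0.705]
contact_force: [-0.3, 1.0, 2.7]
gripper_width: 0.0219
```

Emit:
send_rows:
  deltas:
    - [[0,-0.5,0],[0,0,0]]
    - [[0,-1.5,0],[0,0,0]]
    - [[0,-3.5,0],[0,0,0]]
    - [[0,-6.5,0],[0,0,0]]
    - [[0,-9.5,0],[0,0,0]]
    - [[0,-11.5,0],[0,0,0]]
    - [[0,-12,0],[0,0,0]]

```text
time_s: 21.75
eef_pos: [0.5981, -0.2148, 0.1792]
tool_rot: [0.706, 0.05, -0.049, -0.705]
contact_force: [0.2, -1.0, -2.6]
gripper_width: 0.0218
```

Run:
```python
from h import *
np.set_printoptions(suppress=True,precision=3)
t,M,s=tool();print(t,s['time_s'],s['contact_force'],s['gripper_width'])
print(go((.615,.3208,.177),77.35), go((.5966,.2378,.177),77.35))
```

```text
[ 0.598 -0.215  0.179] 21.75 [ 0.16  -0.956 -2.643] 0.021832258982247693
(array([ 9.144,  0.205, 52.799]), array([ 0.014, 20.673,  0.124])) (array([ 6.164,  0.203, 44.837]), array([ 0.014, 20.673,  0.124]))
```

Emit:
send_rows:
  deltas:
    - [[0.4,0,2],[0,1,0]]
    - [[1.1,0,6],[0,2,0]]
    - [[1.9,0,11],[0,4,0]]
    - [[2.8,0,16],[0,6,0]]
    - [[3.7,0,21],[0,8,0]]
    - [[4.5,0,26],[0,10,0]]
    - [[5.4,0,31],[0,12,0]]
    - [[6.2,0,36],[0,14,0]]
    - [[7.1,0,41],[0,16,0]]
    - [[8,0,46],[0,18,0]]
    - [[8.7,0,50],[0,20,0]]
    - [[9.1,0.2,52.3],[0,20.7,0]]
    - [[9.1,0.2,52.8],[0,20.7,0]]
    - [[9.1,0.2,52.8],[0,20.7,0]]
    - [[9.1,0.2,52.8],[0,20.7,0]]

```text
time_s: 23.62
eef_pos: [0.6143, 0.3192, 0.1755]
tool_rot: [0.703, -0.079, 0.079, -0.703]
contact_force: [0.4, 0.6, -2.2]
gripper_width: 0.022
```

```bash
python3 ov.py s4 .615 .3208 -12.65
```

```text
[0.614 0.319 0.176] 23.675 [ 0.404  0.126 -2.047] 0.02184495872516176 to (array([ 0.031, -0.   ,  0.152]), array([ 0.016, -0.118,  0.008]))
```

View pics/s4o.png

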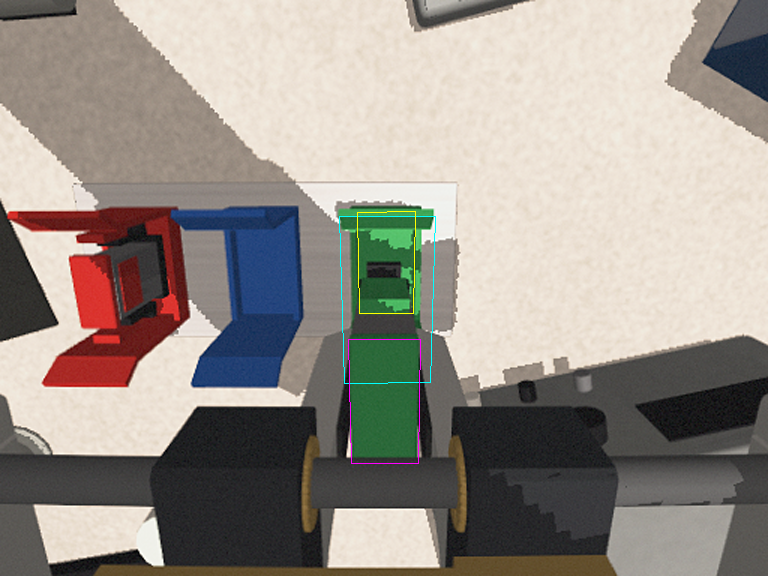

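Run:
```python
import cv2
im=cv2.imread('pics/top0.png');cv2.imwrite('pics/bx1.png',cv2.resize(im[75:165,75:185],None,fx=6,fy=6,interpolation=cv2.INTER_CUBIC))
im=cv2.imread('pics/scene0.png');cv2.imwrite('pics/bx2.png',cv2.resize(im[220:384,240:420],None,fx=3.6,fy=3.6,interpolation=cv2.INTER_CUBIC))
im=cv2.imread('pics/slots1.png');cv2.imwrite('pics/bx3.png',cv2.resize(im[0:170,320:512],None,fx=3.5,fy=3.5,interpolation=cv2.INTER_CUBIC))
```

```text
(no output)
```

View pics/bx1.png

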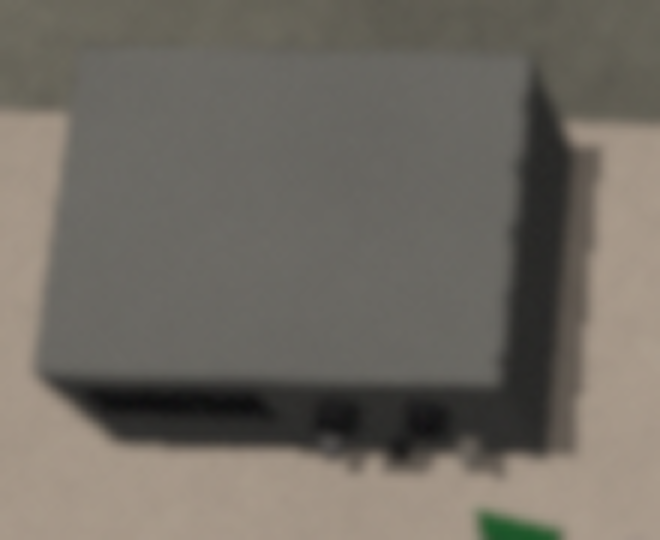

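View pics/bx2.png

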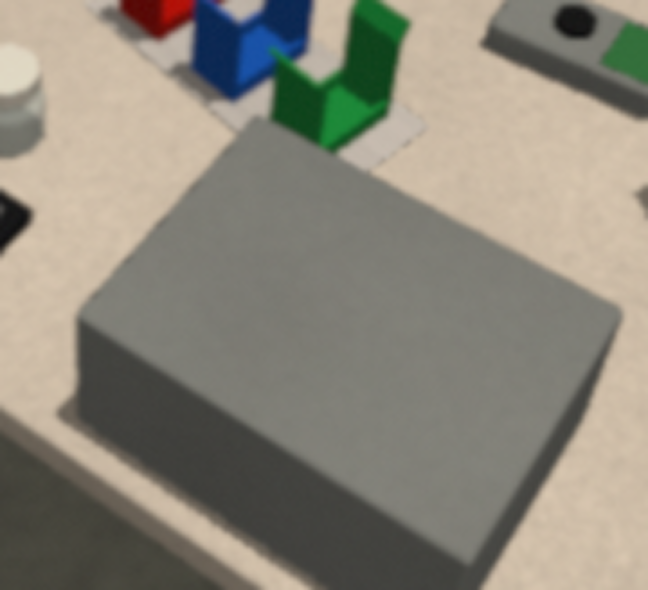

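View pics/bx3.png

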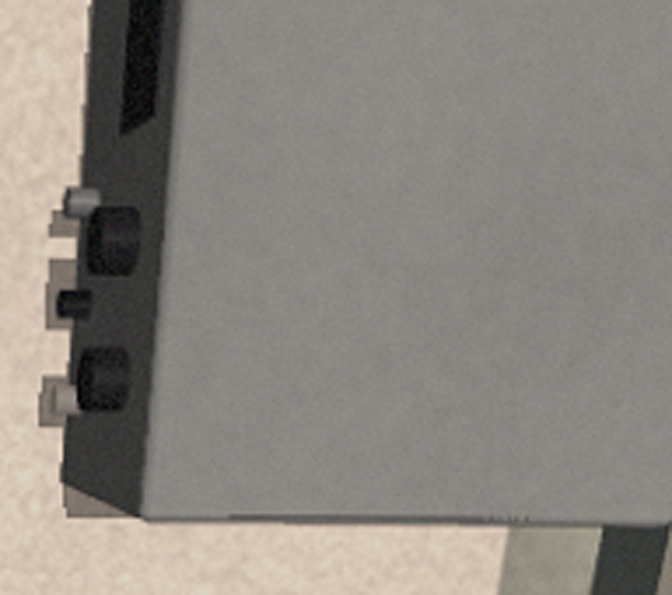

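Run:
```python
from h import *
np.set_printoptions(suppress=True,precision=3)
A=np.zeros((3,3));b=np.zeros(3)
p1=pickle.load(open('pics/slots1.pkl','rb'))
for p,uv in((cams.camera_params('top'),(158.3,139.2)),(cams.camera_params('scene'),(311.7,253.3)),(p1,(361.4,148))):
    e,d=ray(p,uv);d=d[0]/np.linalg.norm(d[0]);P=np.eye(3)-np.outer(d,d);A+=P;b+=P@e
print(np.linalg.solve(A,b),plane(p1,(338.6,137),0))
t,M,s=tool()
for zz in(.0515,):
  for i in(-1,1):
    for j in(-1,1): print(np.array([.615,.3208])+i*.0375*M[:2,0]+j*.0885*M[:2,2])
```

```text
[0.733 0.322 0.116] [[0.734 0.322 0.   ]]
[0.559 0.243]
[0.598 0.415]
[0.632 0.226]
[0.671 0.399]
```

Emit:
send_rows:
  deltas:
    - [[0,1.5,0.1],[0,0,0]]
    - [[0,4.5,0.1],[0,0,0]]
    - [[0,7.5,0.1],[0,0,0]]
    - [[0,9.5,0.1],[0,0,0]]
    - [[0,10.7,0.1],[0,0,0]]
    - [[0,11.5,0.1],[0,0,0]]
    - [[0,12,0.1],[0,0,0]]
    - [[0,12.2,0.1],[0,0,0]]
    - [[0,12.3,0.1],[0,0,0]]
    - [[0,12.3,0.1],[0,0,0]]

```text
time_s: 24.92
eef_pos: [0.6144, 0.322, 0.0528]
tool_rot: [-0.703, 0.078, -0.078, 0.703]
contact_force: [-0.1, 1.2, -1.4]
gripper_width: 0.022
```

Emit:
send_rows:
  deltas:
    - [[0,0.08,0],[0,0,0]]
    - [[0,0.14,0],[0,0,0]]
    - [[0,0.18,0],[0,0,0]]
    - [[0,0.18,0],[0,0,0]]

```text
time_s: 25.42
eef_pos: [0.6144, 0.3219, 0.0517]
tool_rot: [-0.703, 0.078, -0.078, 0.703]
contact_force: [-4.7, -1.9, 11.5]
gripper_width: 0.0218
```

Contact with the floor. Release and rise.

Emit:
send_rows:
  deltas:
    - [[0,-0.03,0],[0,0,0]]
    - [[0,-0.03,0],[0,0,0]]
    - [[0,-0.03,0],[0,0,0]]
    - [[0,-1,0],[0,0,0]]
    - [[0,-3,0],[0,0,0]]
    - [[0,-6,0],[0,0,0]]
    - [[0,-10,0],[0,0,0]]
    - [[0,-14,0],[0,0,0]]
    - [[0,-14,0],[0,0,0]]
  grip: 6

```text
time_s: 26.55
eef_pos: [0.616, 0.3226, 0.1958]
tool_rot: [-0.701, 0.076, -0.08, 0.704]
contact_force: [0.4, -0.5, -0.5]
gripper_width: 0.0601
```

```bash
python3 ov.py s5 .615 .3208 -12.65 -.111
python3 - <<'E'
from h import *
np.set_printoptions(suppress=True,precision=3)
print(go((.6082,-.2867,.19),98),sensors.get_state()['qpos'])
E
```

```text
[0.615 0.322 0.194] 26.6 [ 0.857 -0.744 -0.981] 0.06004448153977838 to (array([ 0.023, -0.   , -0.141]), array([-0.166, -0.037,  0.146]))
(array([ 12.701,   0.218, -59.558]), array([ -0.138, -20.687,   0.174])) [-0.794  0.49   0.308  1.598 -0.164  1.075  0.908]
```

View pics/s5o.png

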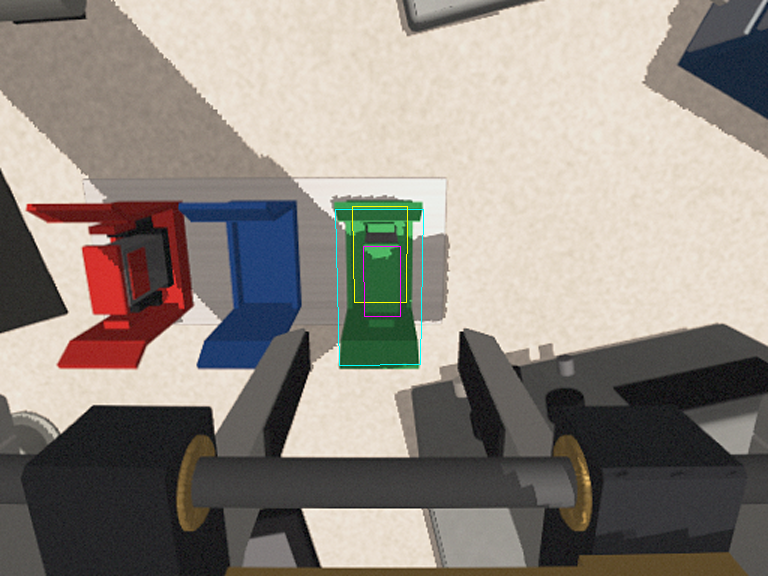

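Emit:
send_rows:
  deltas:
    - [[0.6,0,-3],[0,-1,0]]
    - [[1.6,0,-8],[0,-3,0]]
    - [[2.8,0,-14],[0,-5,0]]
    - [[4.1,0,-20],[0,-7,0]]
    - [[5.4,0,-26],[0,-9,0]]
    - [[6.7,0,-32],[0,-11,0]]
    - [[8,0,-38],[0,-13,0]]
    - [[9.3,0,-44],[0,-15,0]]
    - [[10.6,0,-50],[0,-17,0]]
    - [[11.8,0.2,-55.5],[0,-19,0]]
    - [[12.5,0.2,-58.5],[0,-20.5,0]]
    - [[12.7,0.2,-59.6],[0,-20.7,0]]
    - [[12.7,0.2,-59.6],[0,-20.7,0]]
    - [[12.7,0.2,-59.6],[0,-20.7,0]]
    - [[12.7,0.2,-59.6],[0,-20.7,0]]

```text
time_s: 28.48
eef_pos: [0.6078, -0.286, 0.1888]
tool_rot: [-0.705, -0.05, 0.05, 0.705]
contact_force: [-0.2, 0.2, -0.4]
gripper_width: 0.0602
```

```bash
python3 cp.py b1 .6082 -.2867 8
```

```text
[ 0.608 -0.286  0.189] 28.525 [ 0.066  0.468  0.383  1.659 -0.196  1.052  2.222] 0.06022823291785415 to (array([ 0.043, 13.177, -0.055]), array([-0.015,  0.1  ,  0.009]))
```

View pics/b1o.png

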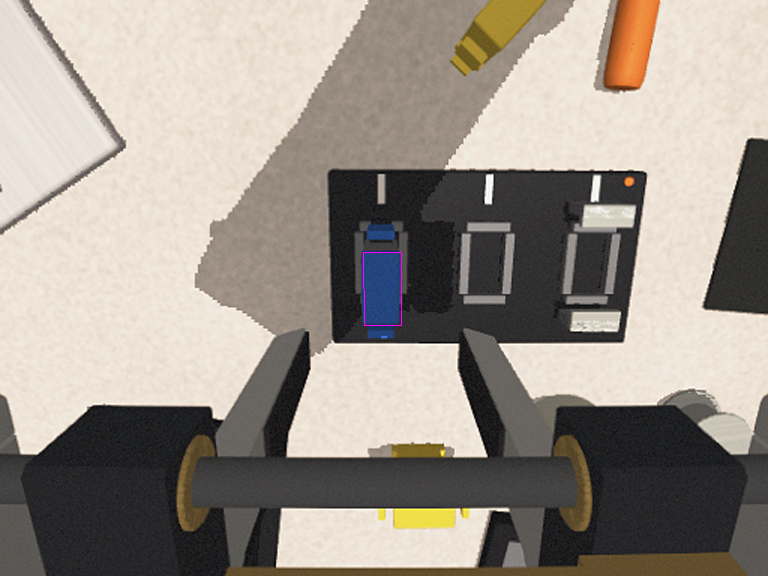

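Emit:
send_rows:
  deltas:
    - [[0,3,0],[0,0,0]]
    - [[0,7,0],[0,0,0]]
    - [[0,10.5,0],[0,0,0]]
    - [[0,12.5,0],[0,0,0]]
    - [[0,13.1,0],[0,0,0]]
    - [[0,13.1,0],[0,0,0]]

```text
time_s: 29.28
eef_pos: [0.6077, -0.2876, 0.0583]
tool_rot: [0.705, 0.05, -0.049, -0.705]
contact_force: [-0.5, -0.2, -0.0]
gripper_width: 0.0599
```

Emit:
send_rows:
  deltas:
    - [[0,0,0],[0,0,0]]
    - [[0,0,0],[0,0,0]]
    - [[0,0,0],[0,0,0]]
    - [[0,0,0],[0,0,0]]
    - [[0,0,0],[0,0,0]]
  grip: 1.5

```text
time_s: 29.9
eef_pos: [0.6074, -0.2875, 0.0578]
tool_rot: [0.705, 0.05, -0.049, -0.705]
contact_force: [-0.5, 0.5, 1.9]
gripper_width: 0.0219
```

Emit:
send_rows:
  deltas:
    - [[0,-0.5,0],[0,0,0]]
    - [[0,-1.5,0],[0,0,0]]
    - [[0,-3.5,0],[0,0,0]]
    - [[0,-6.5,0],[0,0,0]]
    - [[0,-9.5,0],[0,0,0]]
    - [[0,-11.5,0],[0,0,0]]
    - [[0,-12,0],[0,0,0]]
    - [[0,-12,0],[0,0,0]]

```text
time_s: 30.9
eef_pos: [0.6072, -0.2873, 0.1774]
tool_rot: [-0.705, -0.049, 0.05, 0.705]
contact_force: [0.1, 0.9, -1.6]
gripper_width: 0.0217
```

Run:
```python
from h import *
np.set_printoptions(suppress=True,precision=3)
t,M,s=tool();print(t,s['time_s'],s['contact_force'],s['gripper_width'])
print(go((.5964,.2380,.178),77.35))
```

```text
[ 0.607 -0.287  0.177] 30.9 [ 0.055  0.853 -1.607] 0.021656612537080035
(array([ 6.266, -0.046, 52.163]), array([-0.01 , 20.677, -0.014]))
```

Emit:
send_rows:
  deltas:
    - [[0.2,0,2],[0,1,0]]
    - [[0.7,0,6],[0,2,0]]
    - [[1.3,0,11],[0,4,0]]
    - [[1.9,0,16],[0,6,0]]
    - [[2.5,0,21],[0,8,0]]
    - [[3.1,0,26],[0,10,0]]
    - [[3.7,0,31],[0,12,0]]
    - [[4.3,0,36],[0,14,0]]
    - [[4.9,0,41],[0,16,0]]
    - [[5.5,0,46],[0,18,0]]
    - [[6,0,50],[0,20,0]]
    - [[6.3,0,51.7],[0,20.7,0]]
    - [[6.3,0,52.2],[0,20.7,0]]
    - [[6.3,0,52.2],[0,20.7,0]]
    - [[6.3,0,52.2],[0,20.7,0]]

```text
time_s: 32.78
eef_pos: [0.5972, 0.2365, 0.1777]
tool_rot: [0.703, -0.079, 0.079, -0.703]
contact_force: [-0.4, 0.3, -1.1]
gripper_width: 0.0218
```

```bash
python3 ov.py s6 .5964 .2380 -12.65
```

```text
[0.597 0.237 0.178] 32.825 [-0.101  0.158 -0.733] 0.021882018515395587 to (array([-0.101, -0.   ,  0.103]), array([ 0.012, -0.12 ,  0.007]))
```

View pics/s6o.png

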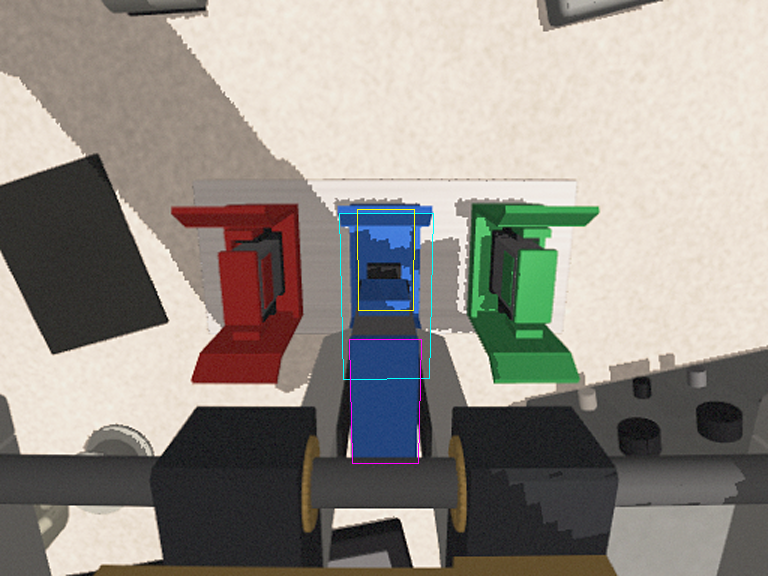

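Emit:
send_rows:
  deltas:
    - [[-0.1,1.5,0],[0,0,0]]
    - [[-0.1,4.5,0],[0,0,0]]
    - [[-0.1,7.5,0],[0,0,0]]
    - [[-0.1,9.5,0],[0,0,0]]
    - [[-0.1,10.7,0],[0,0,0]]
    - [[-0.1,11.5,0],[0,0,0]]
    - [[-0.1,12,0],[0,0,0]]
    - [[-0.1,12.3,0],[0,0,0]]
    - [[-0.1,12.45,0],[0,0,0]]
    - [[-0.1,12.5,0],[0,0,0]]
    - [[-0.1,12.5,0],[0,0,0]]

```text
time_s: 34.2
eef_pos: [0.596, 0.2385, 0.0528]
tool_rot: [-0.703, 0.078, -0.078, 0.703]
contact_force: [0.2, 1.6, -1.1]
gripper_width: 0.022
```

Emit:
send_rows:
  deltas:
    - [[0,0.08,0],[0,0,0]]
    - [[0,0.12,0],[0,0,0]]
    - [[0,0.15,0],[0,0,0]]
    - [[0,0.15,0],[0,0,0]]

```text
time_s: 34.7
eef_pos: [0.596, 0.2385, 0.0518]
tool_rot: [-0.703, 0.078, -0.078, 0.703]
contact_force: [-3.8, -0.8, 9.1]
gripper_width: 0.0221
```

Emit:
send_rows:
  deltas:
    - [[0,-0.02,0],[0,0,0]]
    - [[0,-0.02,0],[0,0,0]]
    - [[0,-0.02,0],[0,0,0]]
    - [[0,-1,0],[0,0,0]]
    - [[0,-3,0],[0,0,0]]
    - [[0,-6,0],[0,0,0]]
    - [[0,-10,0],[0,0,0]]
    - [[0,-14,0],[0,0,0]]
    - [[0,-14,0],[0,0,0]]
  grip: 5.5

```text
time_s: 35.83
eef_pos: [0.5976, 0.239, 0.1959]
tool_rot: [-0.701, 0.076, -0.08, 0.704]
contact_force: [-1.5, -0.3, -0.2]
gripper_width: 0.055
```

```bash
python3 ov.py s7 .5964 .2380 -12.65 -.111
python3 - <<'E'
from h import *
im=cams.snapshot('top');cv2.imwrite('pics/topend.png',cv2.resize(im[90:290,80:430],None,fx=2.2,fy=2.2,interpolation=cv2.INTER_CUBIC))
E
```

```text
[0.597 0.239 0.194] 35.875 [0.174 0.018 0.24 ] 0.05500781117815962 to (array([-0.01 , -0.   , -0.078]), array([-0.149, -0.033,  0.147]))
```

View pics/s7o.png

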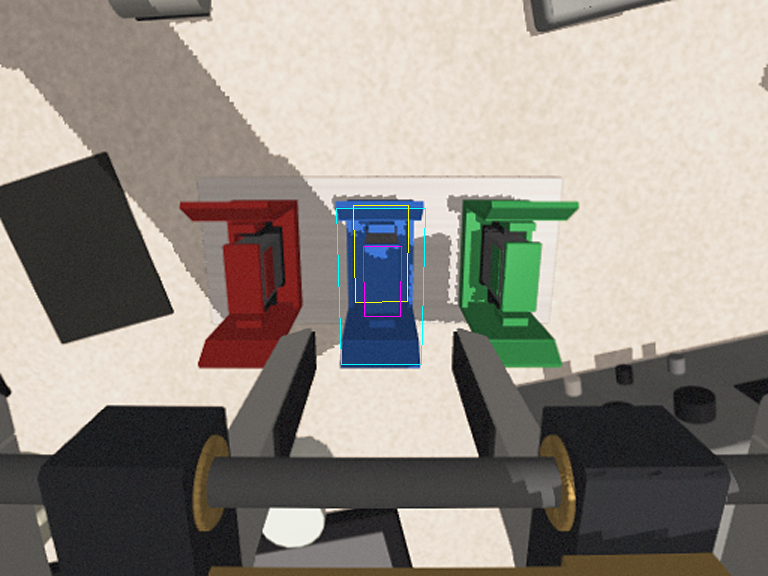

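View pics/topend.png

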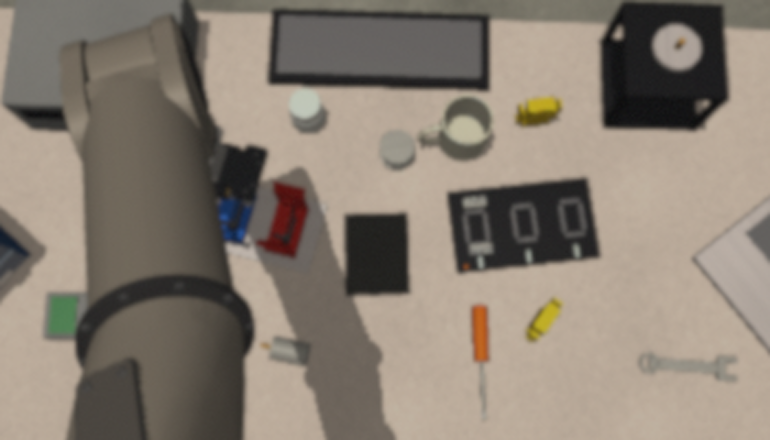

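```bash
python3 -c "
from rig import workorder,sensors
print(workorder.finish_job(),sensors.get_state()['time_s'])"
```

```text
the job is handed in; nothing more can be done
the job is handed in; nothing more can be done
```

All three packs stand upright and let go in the slots of their own colours. The job was handed in at about 36 s of the 72 s limit, and the hand-in gave no verdict.

- **Clipped pack:** The red one was clipped. I pinched its two end tabs (opening read 51.8 mm, below the expected 54) and lifted it free. I stood it on the mat, let go, then took it again by its flat faces.
- **Loose packs:** Green, then blue, were lifted straight out of the rests by their flat faces and stored.
- **Placing:** I lowered each pack until the wrist force showed it had touched the slot floor. That force was about 23 N for red and 9 to 12 N for green and blue. At release the gripper was about 1 to 1.5 mm or less from each slot's centre as I had measured it.
- **Last checks:** The last wrist picture showed all three packs standing in their slots, with the fingers clear above them. The last top view showed the charger empty and the visible bystanders where they had been. The arm covered part of the slots and the meter in that view, so the meter was only partly checked. The pinched-tab opening was the only reading that did not match what I expected.

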